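# Fuse the engine starter test box and hold its key in start

## Robot

A 6-joint arm with a two-finger parallel gripper is mounted at the origin on a cart in front of the work surface, level with it; the furniture and walls round the work are solid. World frame = base frame: x ahead of the robot, y to its left, z up, the work surface at z = 0. Lengths are in m, angles in rad, forces in N, time in s.
With the tool pointing down it reaches from about 0.375 to 0.9 m from the base axis. Payload 3.1 kg.
Tool frame: the origin (TCP) lies between the finger pads; the fingertips stand 8 mm ahead of it and the grasp point (between the pads) lies 11 mm behind it (manip.tip_extent is the distance from the TCP to the fingertips, in m); z points along the fingers, x is the direction in which the jaws open and shut, and the axes are right-handed (so a half turn about z gives the same grasp; the last joint's range is limited). The gripper opens to 85 mm and grips with 20 to 120 N. Pads are 22 mm wide; open, the fingers measure 114 mm over their backs; the gripper's body (76 mm by 85 mm) begins 54 mm behind the grasp point. The pads swing forward as they close: fully open they stand 13 mm farther back than shut.
Start: joints at [1.165, 0.527, 1.433, -0, 1.181, -0.178], TCP at [0.141, 0.609, 0.239] pointing down, gripper open.
Joint ranges: [-3.08, 3.08], [-0.75, 2.2], [0.22, 2.44], [-1.43, 4.57], [0, 2.65], [-2.85, 2.85]. Speed limits (rad/s): [2.79, 2.79, 3.14, 3.14, 3.14, 3.14].

## Interface

Orientations are given as a unit quaternion [x, y, z, w].
In Python, from station import manip gives the robot as it stands.
- The arm moves only by the tool move_arm, never from a script. Its argument "deltas" is a list that holds one entry, the list of rows, each a list of 4 numbers: the shift along the tool's x, y, z in m, then the turn about the tool's z in degrees. A call has 1 to 20 rows; each row is the pose to reach, as a shift and turn from the pose measured when the call began, along the tool's axes at that moment; what a row does not reach only later rows make up. A row lasts 1/12 s, in which the tool goes at most 41.7 mm and 7.16 degrees, less where a joint would pass 70% of its speed; a pose out of reach is approached as far as the arm can. A call with a gripper value outside its range is refused whole. "gripper" is the opening, from 0 (shut) to 1 (fully open), set as the call begins (left out, the last holds). The fingers move at their own pace and stop on an object; "squeeze" is the grip in N (left out, the last holds). Time passes only in rows, so rows that repeat a pose let the fingers close. It gives the time, the measured TCP pose, the force and the opening at its end, in the units of the state.
- manip.sense(): the state, without advancing time (a new reading comes with each control period).
- manip.snapshot(name): name is "scene" or "top"; returns a dict with "img" (384x512x3 uint8, red, green, blue), "vertical_fov" (degrees; the focal length in pixels is half the picture's height over the tangent of half this angle, whatever the lens; pixels are square), "cx", "cy" (the principal point, pixels), "D" ([k1, k2, p1, p2, k3] as OpenCV has them; the pictures are not rectified), "origin" and "orientation" of the camera in the world. Camera axes: x right, y down, z forward; pixel columns grow to the right and rows downward; lengths in m; the calibration is good to about 2 mm. A picture is of the moment at which its call begins. There is no depth.
- manip.sign_off(): hands the job in, once; it reports no verdict.
The state is a dict: "t": time; "q": joint angles; "qd": joint speeds; "tau": joint torques, N m; "tcp_pos": TCP position; "tool_rot": TCP orientation; "force": force on the tool from outside, world axes, zero at the start; "ft_torque": the same for the moment, N m; "finger_gap": opening from 0.0 (shut) to 1.0 (fully open).
Only numpy, scipy, OpenCV 4.12 (cv2) and the standard library are available. Lean on these libraries where they do the work, as an engineer would, in place of code of your own. Each camera call takes 0.05 s, during which the arm holds its last target.

## Task

Get the boat-engine starter test box ready and crank it: fit the slim fuse carrier into the narrow one-dot socket first and let go of it, and only then the thick main carrier into the wide two-dot socket, so that nothing is live while you work; both go fully home. Then push the key fully into the lock, working it past its sticky pins, turn it a quarter turn clockwise (seen from above) against its return spring to the stop, and finish while still holding it turned there with the gripper. Leave the other things lying about where they are.

Things in the scene. Friction and masses are not known exactly. Their poses are not given: they have to be found in the camera images.
- test_box: Grey metal box, 138 (x) x 228 (y) x 77 mm, fixed. Aluminium panel 72 mm above the table inside a rim 5 mm higher. In a row 14 mm in front of the panel's middle, from +y to -y: narrow socket (one dot), wide socket (two dots), key lock; lamps and switch behind, 6 mm high. Origin: centre of underside, z up, front is -x (cable glands at +x). Yaw within 0.3 rad; stands left or right of the wooden block.
- socket_1 (a point): Mouth of the narrow socket, in the panel's plane (z = 72 mm): plain round hole 16.5 mm across, 46 mm deep, one dot behind it. Axes as the box. 55 mm from socket_2.
- socket_2 (a point): Mouth of the wide socket, in the panel's plane (z = 72 mm): plain round hole 22.5 mm across, 46 mm deep, two dots behind it. Axes as the box. 82 mm from the lock.
- lock_mouth (a point): Centre of the lock's top face, a fixed steel disc 41 mm across, 5 mm thick, face 4 mm above the panel (z = 76 mm). Keyway straight down: 13.5 mm along the box's y, 5 mm along its x, mouth bevelled 2 mm. Axes as the box. Two sprung sticky pins in its narrow edges meet the key when its shoulder is about 14 and 8 mm above the face; each takes 5 to 22 N of straight push, less if the key is wiggled a little.
- lock_plug (a joint): Turn of the lock's plug under the disc, rad: 0 = off (keyway along the box's y), grows clockwise seen from above, stop at 1.5 (start). A spring turns it back: 0.04 Nm at 0, 0.1 Nm at the stop. The key turns it only with its blade wholly below the disc (shoulder within 2 mm of the lock's face), has about 0.12 rad of play in it, so turn the key that much farther, and is captive while turned.
- parts_block: Hardwood block, 66 (x) x 191 (y) x 46 mm, fixed, with holes along its y in which the two fuse carriers and the key stand upright (carriers at y = -62 and -6 mm, either in either hole, the slim one with up to 4 mm of sideways play; key at y = +50 mm). Origin: centre of the underside. Its place and yaw vary (within 0.35 rad).
- slim_carrier: Slim black fuse carrier, 35 g: flat upright finger grip 12 mm thick (its x) and 22 mm wide (its y), 4 to 35 mm above the origin, flange 31 mm across, 4 mm thick; below it a barrel 14 mm across, 34 mm long, with chamfered foot. Origin: centre of the flange's underside, z up. Rests on the block, then on the panel (origin at the socket's point) when fully home; may stand at any yaw there.
- main_carrier: Thick black main fuse carrier, about 60 g: flat upright finger grip 18 mm thick (its x) and 31 mm wide (its y), 4 to 35 mm above the origin, flange 39 mm across, 4 mm thick; below it a barrel 20 mm across, 34 mm long, with chamfered foot. Origin: centre of the flange's underside, z up; rests and seats as the slim one.
- starter_key: Upright key, 35 g. Black flat head 11 mm thick (its x), 25 mm wide (its y) at the shoulder, a round 33 mm above, 43 mm tall. Below: neck 4 mm across, 7.6 mm long, then blade 12 mm wide (its y), 3.5 mm thick, tapered over the last 3 mm to 5 x 1.6 mm; tip 27.5 mm below the shoulder. Origin: centre of the shoulder (rests on block, then on lock's face), z up. Its x lies along the block's x; a half turn is the same.
- sanding_block: Bystander: loose foam sanding block, 62 x 115 x 31 mm, behind the work.
- roller_cover: Bystander: loose paint roller sleeve, 106 x 38 x 40 mm, lying behind the work.
There are look-alikes about, which are no part of the job. Leave any orange or turquoise look-alike of the main_carrier alone.

How it is judged:
By the outcome, as a careful person would: the job done as asked, in the order asked, and still so for the second after the job is handed in, while the arm keeps its last pose, push and grip.
It also fails if it takes over 69 s, if anything falls off the work surface, if the arm or the gripper's body presses on something with over 40 N, if the wrist force passes 120 N, or if a joint passes its speed limit or range.

## Working session

There is one attempt and no reset: what is moved stays moved. The work goes in short steps, Python scripts to look and compute and a tool call to move; the robot and the scene stay as the last step left them, time stands still between calls to the robot, and variables do not carry over. Pictures are saved under pics/ and viewed, and the job is handed in when it is done.

Besides the shell and the picture viewer there is one more tool, called after ">>>" by a JSON object that holds its "name" and its "arguments". move_arm: Moves the arm, as the interface text tells. Its arguments: {"type":"object","properties":{"deltas":{"type":"array"},"gripper":{"type":"number"},"squeeze":{"type":"number"}},"required":["deltas"]}

```bash
ls; mkdir -p pics
python3 - <<'E'
from station import manip
import cv2,pickle
s=manip.sense();print({k:s[k] for k in ['t','q','tcp_pos','tool_rot','force','finger_gap']}, manip.tip_extent)
for n in ['scene','top']:
    d=manip.snapshot(n);pickle.dump(d,open(f'pics/{n}0.pkl','wb'))
    cv2.imwrite(f'pics/{n}0.png',d['img'][:,:,::-1])
    print(n,{k:v for k,v in d.items() if k!='img'})
E
```

```text
pics
{'t': 0.0, 'q': array([ 1.16446935e+00,  5.28480693e-01,  1.43389909e+00,  2.54393328e-05,
        1.18136826e+00, -1.78482664e-01]), 'tcp_pos': array([0.14085165, 0.60821607, 0.23832568]), 'tool_rot': array([ 7.82906790e-01,  6.22138085e-01, -9.54930074e-04,  4.99673885e-04]), 'force': array([0.44632487, 0.02463245, 0.28504213]), 'finger_gap': 0.9977716521156693} 0.008
scene {'vertical_fov': 48.12124855082698, 'cx': 256.9657635244018, 'cy': 187.21173455529993, 'D': array([-0.08660863,  0.        ,  0.        ,  0.        ,  0.        ]), 'origin': array([ 0.00330833, -0.58462684,  0.68726795]), 'orientation': array([ 0.82357136, -0.33141705,  0.17514158, -0.42569753])}
top {'vertical_fov': 43.97900300435512, 'cx': 266.66145063048464, 'cy': 187.3897744664589, 'D': array([-0.07277882,  0.        ,  0.        ,  0.        ,  0.        ]), 'origin': array([0.37857292, 0.03145245, 1.25640165]), 'orientation': array([-0.70138631,  0.70769544, -0.06289582,  0.05717099])}
```

View pics/scene0.png

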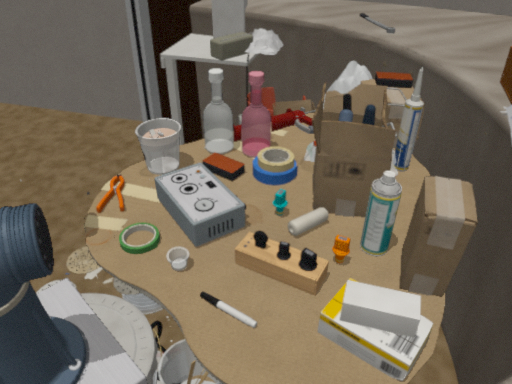

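View pics/top0.png

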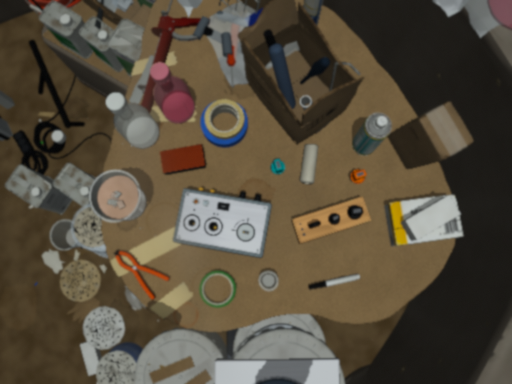

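The scene view shows the grey box (~200,200) and the wooden block (~282,262). The top view shows the box at (222,222) and the block at (332,219). Close crops next.

Run:
```python
import pickle,cv2,numpy as np
d=pickle.load(open('pics/top0.pkl','rb'))['img'][:,:,::-1]
a=cv2.resize(d[180:262,165:275],None,fx=7,fy=7,interpolation=cv2.INTER_CUBIC);cv2.imwrite('pics/c1.png',a)
a=cv2.resize(d[190:250,285:380],None,fx=8,fy=8,interpolation=cv2.INTER_CUBIC);cv2.imwrite('pics/c2.png',a)
d=pickle.load(open('pics/scene0.pkl','rb'))['img'][:,:,::-1]
a=cv2.resize(d[220:295,230:360],None,fx=6,fy=6,interpolation=cv2.INTER_CUBIC);cv2.imwrite('pics/c3.png',a)
```

```text
(no output)
```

View pics/c1.png

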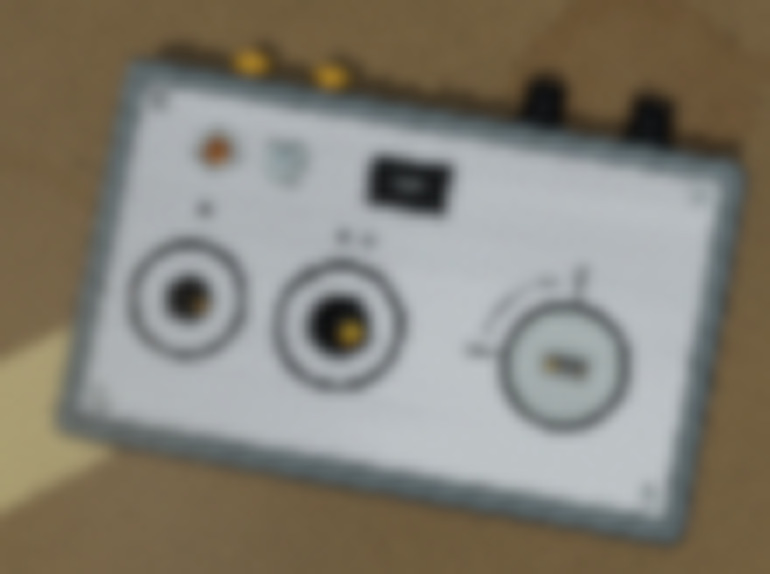

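View pics/c2.png

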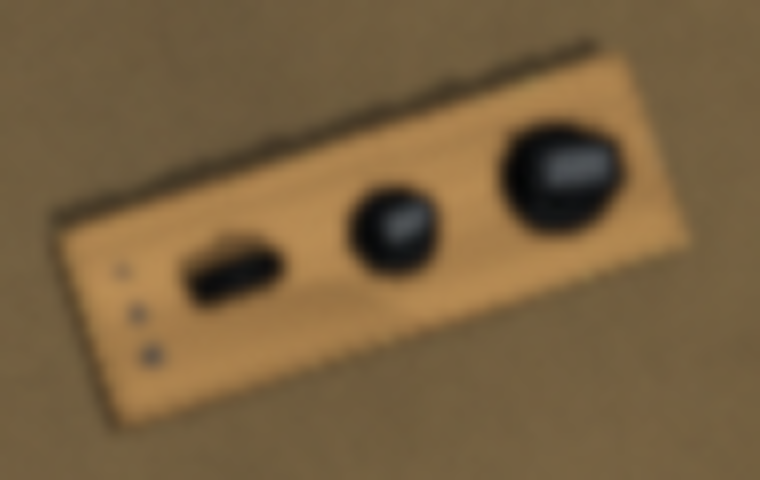

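View pics/c3.png

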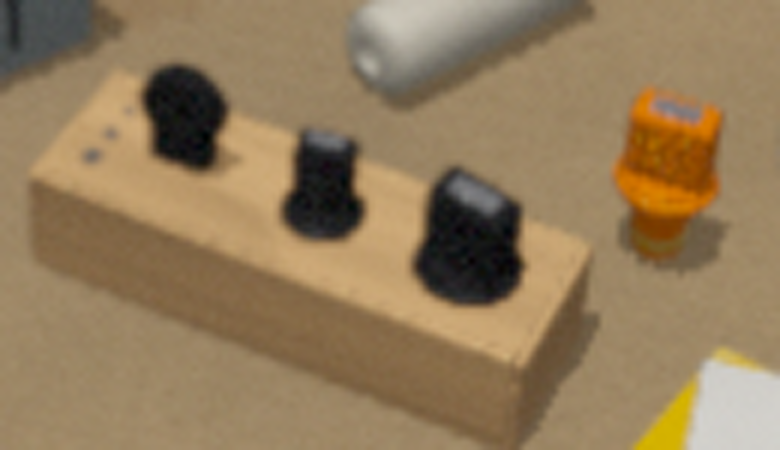

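Candidates for the carriers in the top view:
- Slim: black at (335,219).
- Main: black at (354,212). The orange (358,176) and turquoise (278,166) look-alikes must be left alone.
- Key: black flat head at (314,224).

The crop confirms it: the key is nearest the block's +y end, the slim carrier is in the middle hole and the main carrier is at the -y hole. On the box, one dot is at (192,222), two dots at (213,226) and the lock at (246,232).

```bash
cat > h.py <<'E'
import numpy as np,cv2,pickle
from scipy.spatial.transform import Rotation as R
from station import manip
def load(n): return pickle.load(open(f'pics/{n}.pkl','rb'))
def snap(n,tag):
    d=manip.snapshot(n);pickle.dump(d,open(f'pics/{n}{tag}.pkl','wb'));return d
def K(d):
    H=d['img'].shape[0];f=H/2/np.tan(np.radians(d['vertical_fov'])/2)
    return np.array([[f,0,d['cx']],[0,f,d['cy']],[0,0,1]])
def rays(d,px):
    p=cv2.undistortPoints(np.array(px,float).reshape(-1,1,2),K(d),np.array(d['D'])).reshape(-1,2)
    v=np.c_[p,np.ones(len(p))]
    return R.from_quat(d['orientation']).apply(v)
def onplane(d,px,z):
    v=rays(d,px);o=np.array(d['origin']);return (o+v*((z-o[2])/v[:,2])[:,None])[:,:2]
def proj(d,P):
    r=R.from_quat(d['orientation']).inv();rv=r.as_rotvec();t=-r.apply(d['origin'])
    return cv2.projectPoints(np.array(P,float).reshape(-1,1,3),rv,t,K(d),np.array(d['D']))[0].reshape(-1,2)
def crop(d,x0,x1,y0,y1,f,name,pts=()):
    a=cv2.resize(d['img'][y0:y1,x0:x1,::-1],None,fx=f,fy=f,interpolation=cv2.INTER_CUBIC)
    for p in pts: cv2.circle(a,(int((p[0]-x0+.5)*f),int((p[1]-y0+.5)*f)),2,(0,0,255),-1)
    cv2.imwrite('pics/'+name,a)
def rect(pts):
    (c,s,a)=cv2.minAreaRect((pts*1000).astype(np.float32));return np.array(c)/1000,s,a
E
cat > m1.py <<'E'
from h import *
for n,win,bwin in [('top0',(165,275,180,262),(285,380,190,250)),('scene0',(145,250,155,250),(228,335,228,295))]:
    d=load(n);im=d['img'];hsv=cv2.cvtColor(im,cv2.COLOR_RGB2HSV)
    # panel: bright low sat
    m=np.zeros(im.shape[:2],np.uint8);x0,x1,y0,y1=win
    m[y0:y1,x0:x1]=((hsv[...,1]<60)&(hsv[...,2]>135))[y0:y1,x0:x1]*255
    m=cv2.morphologyEx(m,cv2.MORPH_CLOSE,np.ones((3,3)))
    c=max(cv2.findContours(m,cv2.RETR_EXTERNAL,cv2.CHAIN_APPROX_NONE)[0],key=cv2.contourArea)
    print(n,'panel',rect(onplane(d,c.reshape(-1,2),.072)))
    cv2.imwrite(f'pics/mp_{n}.png',cv2.resize(m[y0:y1,x0:x1],None,fx=5,fy=5,interpolation=0))
    # block
    m=np.zeros(im.shape[:2],np.uint8);x0,x1,y0,y1=bwin
    m[y0:y1,x0:x1]=((hsv[...,1]>90)&(hsv[...,2]>(140 if n=='top0' else 160))&(hsv[...,0]<22))[y0:y1,x0:x1]*255
    m=cv2.morphologyEx(m,cv2.MORPH_OPEN,np.ones((3,3)))
    c=max(cv2.findContours(m,cv2.RETR_EXTERNAL,cv2.CHAIN_APPROX_NONE)[0],key=cv2.contourArea)
    print(n,'block',rect(onplane(d,c.reshape(-1,2),.046)))
    cv2.imwrite(f'pics/mb_{n}.png',cv2.resize(m[y0:y1,x0:x1],None,fx=5,fy=5,interpolation=0))
E
python3 m1.py; python3 -c "
import cv2,numpy as np
a=[cv2.imread('pics/'+n) for n in ['mp_top0.png','mb_top0.png','mp_scene0.png','mb_scene0.png']]
a=[cv2.resize(x,(400,300)) for x in a];cv2.imwrite('pics/mm.png',np.vstack([np.hstack(a[:2]),np.hstack(a[2:])]))"
```

```text
top0 panel (array([0.49506604, 0.1332395 ]), (212.40550231933594, 122.9592514038086), 79.51858520507812)
top0 block (array([ 0.50189603, -0.14482907]), (64.3674545288086, 191.04452514648438), 17.141578674316406)
scene0 panel (array([0.50566406, 0.17664566]), (313.0916442871094, 137.2667999267578), 79.78375244140625)
scene0 block (array([ 0.5028295 , -0.14514182]), (69.70037841796875, 194.29299926757812), 17.94648551940918)
```

View pics/mm.png

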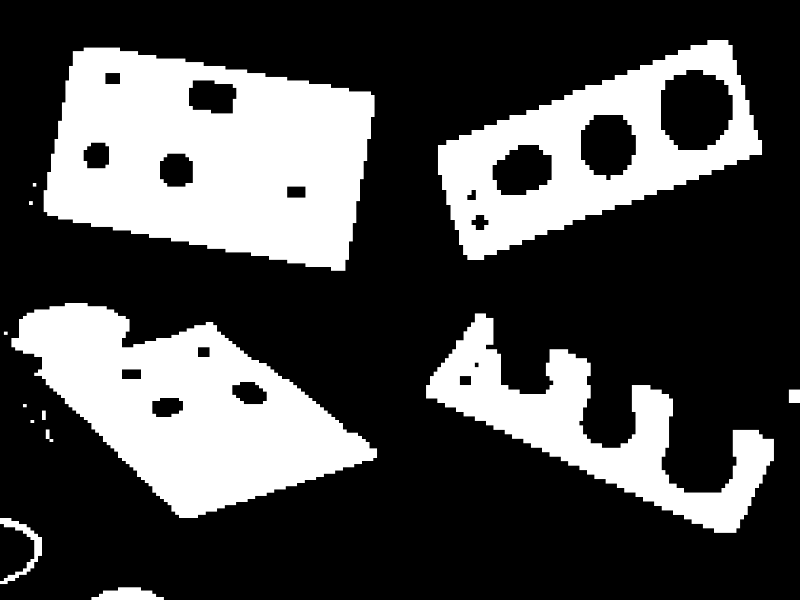

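The masks show a clean panel and block in the top view; the panel mask in the scene view leaked. Next I fit the rings and lock disc.

```bash
cat > m2.py <<'E'
from h import *
import sys
# predicted sockets from top panel fit
c=np.array([0.49506604, 0.1332395]);yaw=np.radians(-10.48)
ux=np.array([np.cos(yaw),np.sin(yaw)]);uy=np.array([-ux[1],ux[0]])
for n in ['top0','scene0']:
    d=load(n);g=cv2.cvtColor(d['img'],cv2.COLOR_RGB2GRAY)
    for name,y,z in [('s1',None,.072),('s2',None,.072),('lock',None,.072)]:
        off={'s1':61+9,'s2':61-46,'lock':-67}[name]
        off={'s1':73,'s2':18,'lock':-64}[name]/1000
        P=c-.014*ux+off*uy
        p=proj(d,[[*P,z]])[0]
        r=16 if n=='top0' else 20;f=10
        x0,y0=int(p[0])-r,int(p[1])-r
        a=cv2.resize(g[y0:y0+2*r,x0:x0+2*r],None,fx=f,fy=f,interpolation=cv2.INTER_CUBIC)
        t=cv2.adaptiveThreshold(a,255,cv2.ADAPTIVE_THRESH_MEAN_C,cv2.THRESH_BINARY_INV,101,8)
        cs,_=cv2.findContours(t,cv2.RETR_CCOMP,cv2.CHAIN_APPROX_NONE)
        vis=cv2.cvtColor(a,cv2.COLOR_GRAY2BGR)
        for q in cs:
            if cv2.contourArea(q)<1200: continue
            pts=(q.reshape(-1,2)+.5)/f-.5+[x0,y0]
            w=onplane(d,pts,z)
            e=cv2.fitEllipse((w*1000).astype(np.float32))
            if max(e[1])>60 or max(e[1])/min(e[1])>1.6: continue
            print(n,name,'pred',P.round(4),'ellipse c',np.round(np.array(e[0]),1),'ax',np.round(e[1],1))
            cv2.drawContours(vis,[q],-1,(0,0,255),1)
        cv2.imwrite(f'pics/r_{n}_{name}.png',vis)
E
python3 m2.py; python3 -c "
import cv2,numpy as np
a=[[cv2.resize(cv2.imread(f'pics/r_{n}_{s}.png'),(260,260)) for s in ['s1','s2','lock']] for n in ['top0','scene0']]
cv2.imwrite('pics/rr.png',np.vstack([np.hstack(x) for x in a]))"
```

```text
top0 s1 pred [0.4946 0.2076] ellipse c [495.1 209.8] ax [16.3 17.1]
top0 s1 pred [0.4946 0.2076] ellipse c [495.  209.7] ax [44.  46.4]
top0 s1 pred [0.4946 0.2076] ellipse c [494.9 210. ] ax [34.6 34.9]
top0 s2 pred [0.4846 0.1535] ellipse c [485.  155.7] ax [22.  22.3]
top0 s2 pred [0.4846 0.1535] ellipse c [485.  155.6] ax [49.1 49.5]
top0 s2 pred [0.4846 0.1535] ellipse c [485.1 155.9] ax [38.9 39.2]
top0 lock pred [0.4697 0.0729] ellipse c [472.8  76.9] ax [54.2 54.7]
top0 lock pred [0.4697 0.0729] ellipse c [470.4  75.3] ax [35.7 36.4]
scene0 s1 pred [0.4946 0.2076] ellipse c [486.  153.6] ax [21.5 22.8]
scene0 s1 pred [0.4946 0.2076] ellipse c [486.1 153.8] ax [44.7 46.3]
scene0 s1 pred [0.4946 0.2076] ellipse c [496.  207.4] ax [16.2 18.9]
scene0 s1 pred [0.4946 0.2076] ellipse c [491.  208.5] ax [31.6 39.1]
scene0 s1 pred [0.4946 0.2076] ellipse c [496. 207.] ax [40.1 43. ]
scene0 s2 pred [0.4846 0.1535] ellipse c [472.  88.] ax [28.5 43.2]
scene0 s2 pred [0.4846 0.1535] ellipse c [486.  153.6] ax [21.5 22.8]
scene0 s2 pred [0.4846 0.1535] ellipse c [486.3 153.7] ax [45.5 46.2]
scene0 s2 pred [0.4846 0.1535] ellipse c [496.  207.4] ax [16.2 18.9]
scene0 s2 pred [0.4846 0.1535] ellipse c [542.7 170. ] ax [12.3 17.6]
scene0 s2 pred [0.4846 0.1535] ellipse c [490.9 208.5] ax [31.5 39.1]
scene0 s2 pred [0.4846 0.1535] ellipse c [496. 207.] ax [40.1 43. ]
scene0 s2 pred [0.4846 0.1535] ellipse c [550.4 198. ] ax [16.4 20.5]
scene0 lock pred [0.4697 0.0729] ellipse c [475.2  76.2] ax [53.6 57.6]
scene0 lock pred [0.4697 0.0729] ellipse c [473.5  76.3] ax [38.  38.1]
scene0 lock pred [0.4697 0.0729] ellipse c [486.1 153.7] ax [21.6 23. ]
scene0 lock pred [0.4697 0.0729] ellipse c [533.7 122.6] ax [15.  23.6]
scene0 lock pred [0.4697 0.0729] ellipse c [487.  149.3] ax [37.2 43.2]
```

View pics/rr.png

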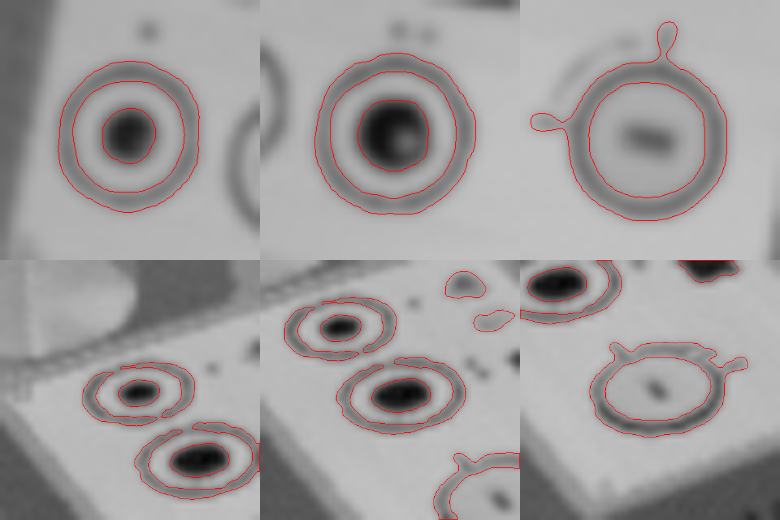

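Top view: socket_1 is at about (495.0,209.8) mm and socket_2 at (485.0,155.8). They are 54.9 mm apart, box yaw is -10.5°, and the lock comes out at (470.1,75.2). The scene view differs by about 2 mm in y. Now the carriers' and key's positions and yaws.

```bash
cat > m3.py <<'E'
from h import *
vv=[]
for n,win in [('top0',{'slim':(326,343,210,228),'main':(345,366,202,222),'key':(305,325,216,231)}),('scene0',{'slim':(274,296,237,262),'main':(297,322,245,273),'key':(250,272,228,251)})]:
    d=load(n);hsv=cv2.cvtColor(d['img'],cv2.COLOR_RGB2HSV);g=hsv[...,2]
    for k,(x0,x1,y0,y1) in win.items():
        f=12
        a=cv2.resize(g[y0:y1,x0:x1],None,fx=f,fy=f,interpolation=cv2.INTER_CUBIC)
        vis=cv2.cvtColor(a,cv2.COLOR_GRAY2BGR)
        t=(a<95).astype(np.uint8)*255
        for q in cv2.findContours(t,cv2.RETR_EXTERNAL,cv2.CHAIN_APPROX_NONE)[0]:
            if cv2.contourArea(q)<3000: continue
            pts=(q.reshape(-1,2)+.5)/f-.5+[x0,y0]
            e=cv2.fitEllipse((onplane(d,pts,.050)*1000).astype(np.float32)); print(n,k,'dark',np.round(e[0],1),np.round(e[1],1),'rect',[np.round(v,3) for v in rect(onplane(d,pts,.046+.02))])
            cv2.drawContours(vis,[q],-1,(0,0,255),1)
        if k!='key':
            r=cv2.dilate((a>300).astype(np.uint8),np.ones((3,3)))
            s=((a>62)&(cv2.erode((a<110).astype(np.uint8),np.ones((9,9)))>0)).astype(np.uint8)
            cs=[q for q in cv2.findContours(s,cv2.RETR_EXTERNAL,cv2.CHAIN_APPROX_NONE)[0] if cv2.contourArea(q)>300]
            for q in cs:
                M=cv2.moments(q)
                pts=(q.reshape(-1,2)+.5)/f-.5+[x0,y0]
                w=onplane(d,pts,.081); print(n,k,'light top',[np.round(v,3) for v in rect(w)])
                cv2.drawContours(vis,[q],-1,(0,255,0),1)
        vv.append(cv2.resize(vis,(260,260)))
cv2.imwrite('pics/k.png',np.vstack([np.hstack(vv[:3]),np.hstack(vv[3:])]))
E
python3 m3.py
```

```text
top0 slim dark [ 503.7 -149.9] [28.5 29.2] rect [array([ 0.502, -0.147]), array([28.091, 28.035]), np.float64(89.399)]
top0 slim light top [array([ 0.5  , -0.145]), array([27.051, 27.3  ]), np.float64(88.263)]
top0 main dark [ 520.7 -204. ] [36.2 40.5] rect [array([ 0.518, -0.202]), array([39.773, 35.83 ]), np.float64(89.393)]
top0 main light top [array([ 0.517, -0.199]), array([34.79 , 38.579]), np.float64(14.652)]
top0 key dark [490.4 -98.3] [16.1 33.6] rect [array([ 0.489, -0.097]), array([15.389, 31.245]), np.float64(17.803)]
scene0 slim dark [ 511.6 -146. ] [26.9 56.6] rect [array([ 0.501, -0.157]), array([51.504, 26.906]), np.float64(34.732)]
scene0 slim light top [array([ 0.472, -0.175]), array([11.083, 24.607]), np.float64(5.572)]
scene0 slim light top [array([ 0.496, -0.16 ]), array([31.424, 20.508]), np.float64(39.197)]
scene0 main dark [ 528.4 -199.4] [36.6 64.4] rect [array([ 0.519, -0.208]), array([64.14 , 35.427]), np.float64(32.131)]
scene0 main light top [array([ 0.516, -0.21 ]), array([37.254, 30.643]), np.float64(34.974)]
scene0 key dark [503.4 -83.8] [29.  57.8] rect [array([ 0.491, -0.098]), array([56.604, 29.255]), np.float64(54.272)]
```

View pics/k.png

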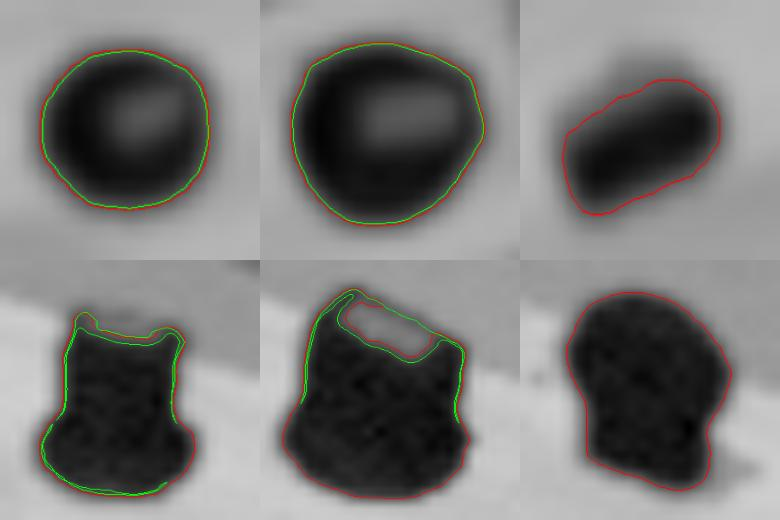

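```bash
cat > m4.py <<'E'
from h import *
vv=[]
for n,win in [('top0',{'slim':(326,343,210,228),'main':(345,366,202,222)}),('scene0',{'slim':(274,296,237,262),'main':(297,322,245,273)})]:
    d=load(n);hsv=cv2.cvtColor(d['img'],cv2.COLOR_RGB2HSV);g=hsv[...,2]
    for k,(x0,x1,y0,y1) in win.items():
        f=12
        a=cv2.resize(g[y0:y1,x0:x1],None,fx=f,fy=f,interpolation=cv2.INTER_CUBIC)
        vis=cv2.cvtColor(a,cv2.COLOR_GRAY2BGR)
        if n=='top0':
            inn=cv2.erode((a<110).astype(np.uint8),cv2.getStructuringElement(2,(27,27)))>0
            lo,hi=np.percentile(a[inn],10),np.percentile(a[inn],99)
            s=(inn&(a>(lo+hi)/2)).astype(np.uint8)
        else:
            s=((a>62)&(a<125)&(hsv is not None)).astype(np.uint8); s=cv2.erode(s,np.ones((13,13))); s=cv2.dilate(s,np.ones((13,13)))
        for q in cv2.findContours(s,cv2.RETR_EXTERNAL,cv2.CHAIN_APPROX_NONE)[0]:
            if cv2.contourArea(q)<1200: continue
            pts=(q.reshape(-1,2)+.5)/f-.5+[x0,y0]
            w=onplane(d,pts,.081);M=np.cov((w*1000).T);ev,V=np.linalg.eigh(M)
            print(n,k,'top rect',[np.round(v,3) for v in rect(w)],'long axis deg',np.degrees(np.arctan2(V[1,1],V[0,1])).round(1), np.sqrt(ev))
            cv2.drawContours(vis,[q],-1,(0,255,0),1)
        vv.append(cv2.resize(vis,(390,290)))
cv2.imwrite('pics/k.png',np.vstack([np.hstack(vv[:2]),np.hstack(vv[2:])]))
E
python3 m4.py
```

```text
top0 slim top rect [array([ 0.504, -0.149]), array([11.563, 14.314]), np.float64(18.833)] long axis deg 118.8 [3.77613774 5.01952822]
top0 main top rect [array([ 0.522, -0.205]), array([22.811, 17.087]), np.float64(83.618)] long axis deg 96.5 [5.31538111 7.39960445]
scene0 slim top rect [array([ 0.506, -0.153]), array([ 9.646, 23.061]), np.float64(30.837)] long axis deg 116.9 [3.31489661 7.35605909]
scene0 main top rect [array([ 0.522, -0.203]), array([14.796, 25.482]), np.float64(4.397)] long axis deg 80.1 [5.51016922 8.54698004]
```

View pics/k.png

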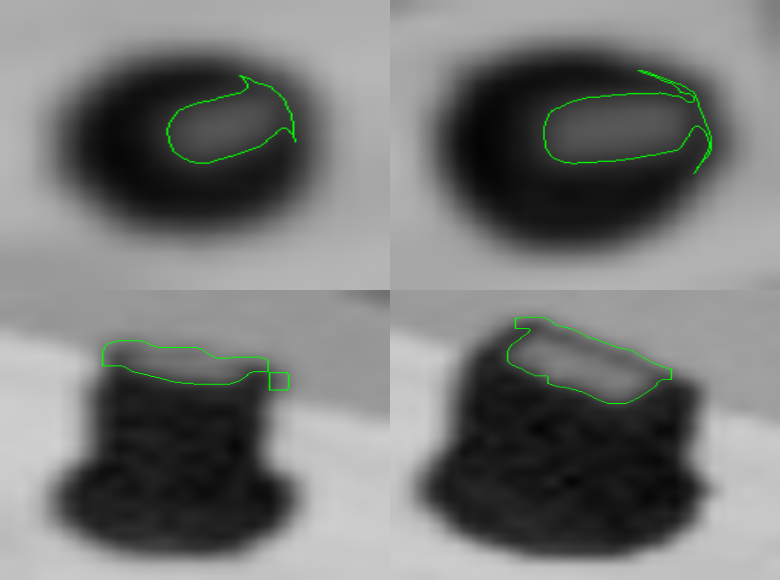

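Measured tops:
- Slim: long axis about 117°, so jaws at about 27°. Centre (503.7,-150).
- Main: jaws at about 5°. Centre (520.5,-204).
- Key: (487,-97), jaws at 17°.

First move goes to a waypoint, then over the slim carrier.

```bash
cat > go.py <<'E'
from h import *
import sys
def go(x,y,z,yaw):
    s=manip.sense();r=R.from_quat(s['tool_rot']);p=np.array(s['tcp_pos'])
    X=r.apply([1,0,0]);cur=np.degrees(np.arctan2(X[1],X[0]))
    d=r.inv().apply(np.array([x,y,z])-p)
    t=(cur-yaw+90)%180-90
    print('t %.2f'%s['t'],'pos',p.round(4),'yaw %.1f'%cur,'tilt',np.degrees(np.arccos(-r.apply([0,0,1])[2])).round(2),'F',np.round(s['force'],2),'T',np.round(s['ft_torque'],2),'gap %.3f'%s['finger_gap'],'q6 %.2f'%s['q'][5])
    print('delta',d.round(4),'turn %.1f'%t)
if __name__=='__main__': go(*map(float,sys.argv[1:5]))
E
python3 go.py .40 .30 .24 27;python3 go.py .504 -.150 .16 27
```

```text
t 0.10 pos [0.1408 0.6083 0.2384] yaw 77.0 tilt 0.11 F [-0.38 -0.7  -0.61] T [-0.06 -0.02  0.03] gap 0.999 q6 -0.18
delta [-0.2418  0.3221 -0.0012] turn 50.0
t 0.10 pos [0.1408 0.6083 0.2384] yaw 77.0 tilt 0.11 F [-0.38 -0.7  -0.61] T [-0.06 -0.02  0.03] gap 0.999 q6 -0.18
delta [-0.6566  0.525   0.0795] turn 50.0
```

>>> {"name": "move_arm", "arguments": {"deltas": [[[-0.242,0.322,0,50],[-0.242,0.322,0,50],[-0.242,0.322,0,50],[-0.242,0.322,0,50],[-0.242,0.322,0,50],[-0.242,0.322,0,50],[-0.242,0.322,0,50],[-0.242,0.322,0,50],[-0.242,0.322,0,50],[-0.45,0.424,0.02,50],[-0.657,0.525,0.06,50],[-0.657,0.525,0.06,50],[-0.657,0.525,0.06,50],[-0.657,0.525,0.06,50],[-0.657,0.525,0.06,50],[-0.657,0.525,0.06,50],[-0.657,0.525,0.06,50],[-0.657,0.525,0.06,50],[-0.657,0.525,0.06,50],[-0.657,0.525,0.06,50]]], "gripper": 0.6, "squeeze": 60}}

```text
t: 1.77
tcp_pos: [0.4957, -0.1212, 0.1831]
tool_rot: [0.973, 0.233, -0.001, 0.001]
force: [0.2, 0.4, -0.3]
finger_gap: 0.602
```

```bash
python3 go.py .504 -.150 .11 27
```

```text
t 1.77 pos [ 0.4957 -0.1212  0.1831] yaw 26.9 tilt 0.11 F [ 0.18  0.43 -0.32] T [-0.04 -0.06  0.01] gap 0.602 q6 -0.93
delta [-0.0055  0.0294  0.0731] turn -0.1
```

>>> {"name": "move_arm", "arguments": {"deltas": [[[-0.0055,0.0295,0.03,0],[-0.0055,0.0295,0.073,0],[-0.0055,0.0295,0.073,0],[-0.0055,0.0295,0.073,0],[-0.0055,0.0295,0.073,0]]]}}

```text
t: 2.18
tcp_pos: [0.5037, -0.1492, 0.1106]
tool_rot: [0.972, 0.233, -0.001, 0.0]
force: [0.7, 1.1, 0.0]
finger_gap: 0.603
```

```bash
cat > look.py <<'E'
from h import *
import sys
tag=sys.argv[1]
w={'blockT':(285,385,180,260),'blockS':(215,345,200,300),'boxT':(165,275,180,262),'boxS':(140,260,130,250)}
a,b=sys.argv[2:4]
dt=snap('top',tag);ds=snap('scene',tag)
crop(dt,*w[a],5,'a.png');crop(ds,*w[b],4,'b.png')
A=cv2.imread('pics/a.png');B=cv2.imread('pics/b.png')
h=400;A=cv2.resize(A,(400,h*1));B=cv2.resize(B,(400,h))
cv2.imwrite(f'pics/look{tag}.png',np.hstack([A,B]))
E
python3 look.py 1 blockT blockS; python3 go.py .504 -.150 .062 27
```

```text
t 2.28 pos [ 0.5049 -0.1494  0.1123] yaw 27.0 tilt 0.2 F [ 0.3  -0.18 -0.19] T [-0.01  0.04 -0.03] gap 0.602 q6 -0.97
delta [-0.0011 -0.0001  0.0503] turn 0.0
```

View pics/look1.png

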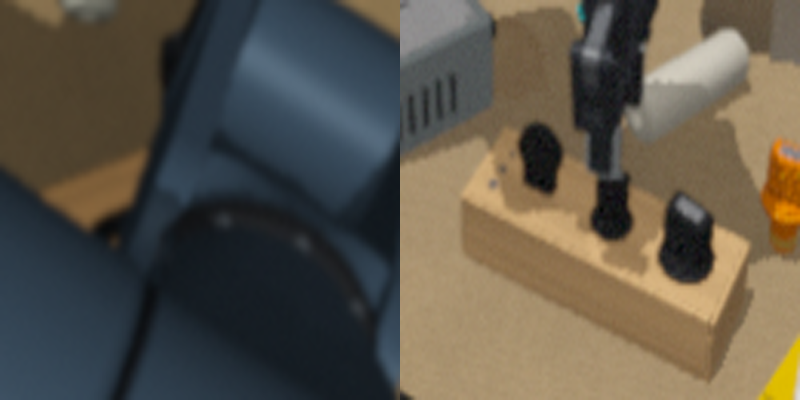

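The scene view shows the fingers straddling the slim carrier (crop ~(610,200)), with the arm hiding it in the top view. Descending to grip it.

>>> {"name": "move_arm", "arguments": {"deltas": [[[-0.001,0,0.015,0],[-0.001,0,0.03,0],[-0.001,0,0.042,0],[-0.001,0,0.049,0],[-0.001,0,0.049,0],[-0.001,0,0.049,0]]]}}

```text
t: 2.78
tcp_pos: [0.5049, -0.1498, 0.0647]
tool_rot: [0.972, 0.234, 0.001, 0.002]
force: [0.3, 0.2, -0.1]
finger_gap: 0.596
```

>>> {"name": "move_arm", "arguments": {"deltas": [[[0,0,0,0],[0,0,0,0],[0,0,0,0],[0,0,0,0],[0,0,0,0],[0,0,0,0]]], "gripper": 0, "squeeze": 40}}

```text
t: 3.28
tcp_pos: [0.5053, -0.15, 0.0655]
tool_rot: [0.972, 0.234, 0.002, 0.003]
force: [0.3, 1.4, 5.8]
finger_gap: 0.127
```

```bash
python3 go.py .504 -.150 .062 27
```

```text
t 3.28 pos [ 0.5053 -0.15    0.0655] yaw 27.1 tilt 0.39 F [0.28 1.36 5.82] T [0.11 0.1  0.02] gap 0.127 q6 -0.97
delta [-0.0012 -0.0006  0.0035] turn 0.1
```

>>> {"name": "move_arm", "arguments": {"deltas": [[[0,0,-0.02,0],[0,0,-0.05,0],[0,0,-0.08,0],[0,0,-0.11,0],[0,0,-0.11,0],[0,0,-0.11,0]]]}}

```text
t: 3.78
tcp_pos: [0.5057, -0.1501, 0.1773]
tool_rot: [0.972, 0.234, 0.004, 0.004]
force: [0.3, 0.0, 0.1]
finger_gap: 0.128
```

```bash
python3 go.py .496 .2085 .15 -10.5
```

```text
t 3.78 pos [ 0.5057 -0.1501  0.1773] yaw 27.1 tilt 0.64 F [0.25 0.01 0.08] T [ 0.   -0.04 -0.  ] gap 0.128 q6 -0.97
delta [ 0.1543 -0.324   0.0248] turn 37.6
```

>>> {"name": "move_arm", "arguments": {"deltas": [[[0.154,-0.324,0,37.6],[0.154,-0.324,0,37.6],[0.154,-0.324,0,37.6],[0.154,-0.324,0,37.6],[0.154,-0.324,0,37.6],[0.154,-0.324,0,37.6],[0.154,-0.324,0,37.6],[0.154,-0.324,0,37.6],[0.154,-0.324,0,37.6],[0.154,-0.324,0.024,37.6],[0.154,-0.324,0.024,37.6],[0.154,-0.324,0.024,37.6],[0.154,-0.324,0.024,37.6]]]}}

```text
t: 4.87
tcp_pos: [0.4951, 0.2073, 0.15]
tool_rot: [0.996, -0.092, 0.003, 0.004]
force: [0.3, -0.5, -0.1]
finger_gap: 0.128
```

```bash
python3 go.py .496 .2085 .145 -10.5; python3 look.py 2 boxT boxS
```

```text
t 4.87 pos [0.4951 0.2073 0.15  ] yaw -10.6 tilt 0.56 F [ 0.33 -0.46 -0.13] T [-0.03 -0.02 -0.01] gap 0.128 q6 0.39
delta [ 0.0006 -0.0014  0.005 ] turn -0.1
```

View pics/look2.png

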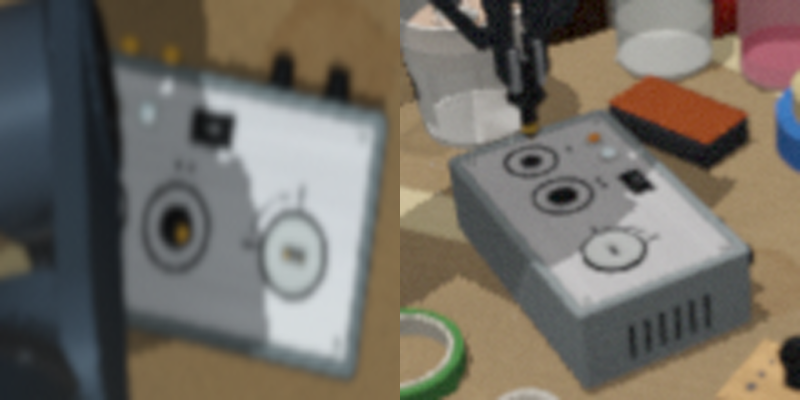

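Run:
```python
from h import *
d=load('scene2')
o=np.array([.4951,.2073]);ang=np.linspace(0,2*np.pi,40)
P=[[o[0]+.007*np.cos(a),o[1]+.007*np.sin(a),.150-.0195-.031] for a in ang]+[[o[0]+.0155*np.cos(a),o[1]+.0155*np.sin(a),.1305] for a in ang]+[[*o,z] for z in (.0965,.11,.13)]
P+=[[.4960+.00825*np.cos(a),.2073+.00825*np.sin(a),.072] for a in ang]
q=proj(d,P);print(q[-43:-40])
x,y=q[-43].astype(int)
crop(d,x-20,x+25,y-30,y+25,13,'z.png',q)
```

```text
[[177.68967925 170.11467253]
 [177.1606727  165.60069241]
 [176.36599074 158.79527369]]
```

View pics/z.png

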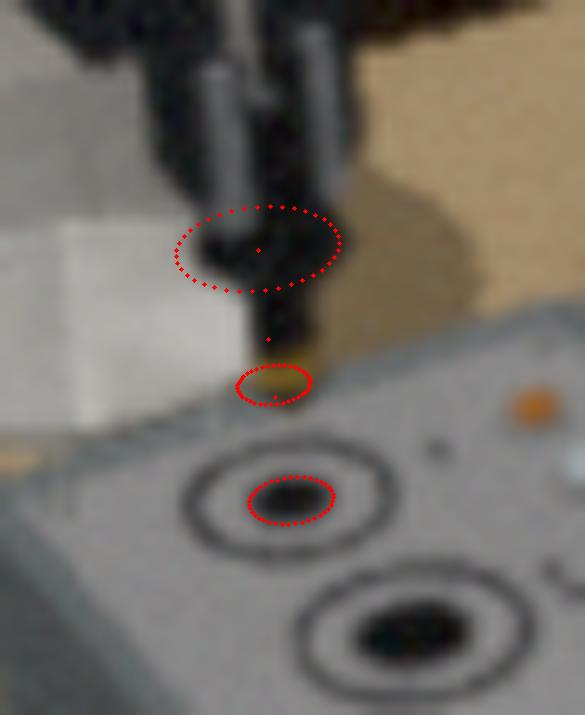

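Run:
```python
from h import *
d=load('scene2')
r=R.from_quat(d['orientation']);print('right',r.apply([1,0,0]),'down',r.apply([0,1,0]),'fwd',r.apply([0,0,1]))
# jacobian at foot
o=np.array([.4951,.2073,.0965]);b=proj(d,[o])[0]
for e in np.eye(3): print((proj(d,[o+.001*e])[0]-b).round(3),'px/mm')
g=cv2.cvtColor(d['img'],cv2.COLOR_RGB2HSV)
# barrel rows 160..169: dark columns edges with subpixel
for y in range(160,172):
    row=d['img'][y,168:192].astype(int); print(y,row.sum(1)//3)
```

```text
right [ 0.71897633 -0.69500585  0.00631633] down [-0.39677651 -0.4178887  -0.81727439] fwd [ 0.57065001  0.58509477 -0.57621408]
[ 0.324 -0.148] px/mm
[-0.23  -0.156] px/mm
[-0.039 -0.332] px/mm
160 [159 158 157 144  84  48  26  27  23  27  15  18  25  24  52  77  93  93
  95  93  93  92  93  90]
161 [162 162 160 158 136 108  79  47  36  25  19  21  26  49  76  89  93  91
  93  92  93  93  95  92]
162 [166 166 168 171 169 163 141  97  40  20  23  20  39  68  90  95  94  93
  90  91  91  93  95  94]
163 [170 175 175 177 179 179 172 143  59  19  11  24  40  73  93  95  93  93
  92  92  91  91  90  92]
164 [175 179 180 180 180 181 181 161  68  18  23  19  35  71  92  93  93  95
  92  92  90  94  93  94]
165 [174 178 180 182 182 182 182 164  73  23  12  24  30  62  90  95  91  94
  91  91  92  93  96  97]
166 [174 177 177 181 183 183 183 165  88  26  25  34  45  72  91  91  92  92
  93  96  98 101 104 104]
167 [171 171 175 177 179 181 180 167  97  50  43  50  65  77  91  95  99  99
 102 104 103 110 113 115]
168 [166 168 169 171 174 174 172 156 110  81  71  75  75  78  89 103 105 105
 106 108 112 123 130 133]
169 [163 163 164 161 158 155 132 107  91  77  73  69  71  78  95 109 111 111
 124 126 131 133 135 137]
170 [161 157 150 144 130 125 106 100  89  69  53  53  67  96 116 120 129 131
 133 132 133 133 133 136]
171 [145 140 122 106 110 117 108 104 106  99  86  79 102 124 132 134 133 133
 134 133 135 133 134 134]
```

The scene view shows the barrel about 1.1 px right of its prediction and the hole biased the same way, so that camera carries about 2.5 mm of bias. The top view agrees with the arm. Target TCP is about (494.9,209.1).

```bash
python3 go.py .4949 .2091 .120 -10.5
```

```text
t 4.97 pos [0.4961 0.207  0.151 ] yaw -10.7 tilt 0.64 F [ 0.34  0.28 -0.45] T [-0.01  0.03  0.02] gap 0.131 q6 0.39
delta [-0.0019 -0.002   0.031 ] turn -0.2
```

>>> {"name": "move_arm", "arguments": {"deltas": [[[-0.0015,-0.002,0.005,0],[-0.0015,-0.002,0.01,0],[-0.0015,-0.002,0.016,0],[-0.0015,-0.002,0.02,0],[-0.0015,-0.002,0.02,0]]]}}

```text
t: 5.38
tcp_pos: [0.4945, 0.2086, 0.1299]
tool_rot: [0.996, -0.093, 0.004, 0.003]
force: [0.6, -0.1, -0.7]
finger_gap: 0.124
```

```bash
python3 go.py .4949 .2091 .120 -10.5
```

```text
t 5.38 pos [0.4945 0.2086 0.1299] yaw -10.7 tilt 0.57 F [ 0.61 -0.09 -0.74] T [ 0.06  0.03 -0.05] gap 0.124 q6 0.39
delta [ 0.0002 -0.0006  0.0099] turn -0.2
```

>>> {"name": "move_arm", "arguments": {"deltas": [[[0.0002,-0.0006,0.003,0],[0.0002,-0.0006,0.006,0],[0.0002,-0.0006,0.009,0],[0.0002,-0.0006,0.012,0]]]}}

```text
t: 5.72
tcp_pos: [0.4949, 0.2092, 0.1176]
tool_rot: [0.996, -0.093, 0.004, 0.003]
force: [0.4, -0.4, -1.6]
finger_gap: 0.135
```

```bash
python3 go.py .4949 .2091 .0915 -10.5
```

```text
t 5.72 pos [0.4949 0.2092 0.1176] yaw -10.7 tilt 0.57 F [ 0.41 -0.45 -1.61] T [0.05 0.04 0.02] gap 0.135 q6 0.39
delta [-0.0002 -0.0001  0.0261] turn -0.2
```

The foot is already below the panel plane with no force, so it is in the hole. Continuing down.

>>> {"name": "move_arm", "arguments": {"deltas": [[[0,0,0.005,0],[0,0,0.01,0],[0,0,0.015,0],[0,0,0.02,0],[0,0,0.023,0]]]}}

```text
t: 6.13
tcp_pos: [0.4947, 0.2089, 0.0938]
tool_rot: [0.996, -0.093, 0.003, 0.004]
force: [0.2, 0.9, -0.4]
finger_gap: 0.133
```

```bash
python3 go.py .4949 .2091 .0915 -10.5
```

```text
t 6.13 pos [0.4947 0.2089 0.0938] yaw -10.7 tilt 0.55 F [ 0.17  0.91 -0.41] T [0.02 0.06 0.01] gap 0.133 q6 0.39
delta [ 0.0001 -0.0002  0.0023] turn -0.2
```

>>> {"name": "move_arm", "arguments": {"deltas": [[[0,0,0.002,0],[0,0,0.003,0],[0,0,0.004,0],[0,0,0.005,0],[0,0,0.005,0]]]}}

```text
t: 6.55
tcp_pos: [0.4948, 0.2089, 0.0915]
tool_rot: [0.996, -0.093, 0.004, 0.003]
force: [-4.6, -0.1, 20.1]
finger_gap: 0.132
```

```bash
python3 go.py .4949 .2091 .0915 -10.5;python3 look.py 3 boxT boxS
```

```text
t 6.55 pos [0.4948 0.2089 0.0915] yaw -10.7 tilt 0.57 F [-4.57 -0.08 20.08] T [-0.2   0.96 -0.  ] gap 0.132 q6 0.39
delta [ 0.0001 -0.0002 -0.    ] turn -0.2
```

View pics/look3.png

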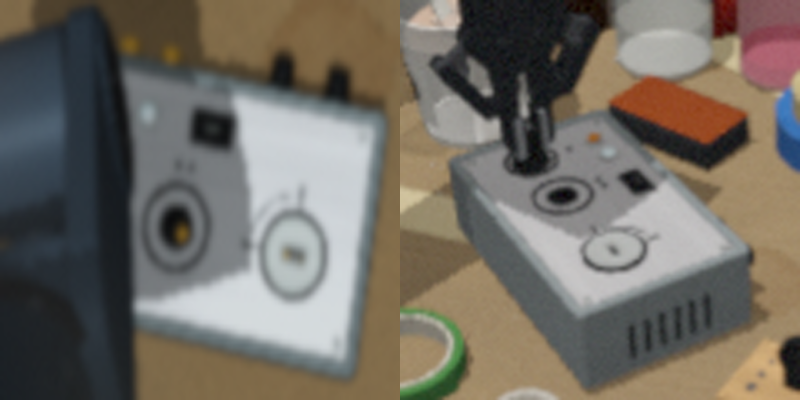

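It stopped at exactly 0.0915 with 20 N, so it is seated. Releasing and rising.

>>> {"name": "move_arm", "arguments": {"deltas": [[[0,0,-0.001,0],[0,0,-0.001,0],[0,0,-0.001,0],[0,0,-0.001,0],[0,0,-0.001,0]]], "gripper": 0.5}}

```text
t: 7.07
tcp_pos: [0.4946, 0.2089, 0.092]
tool_rot: [0.996, -0.093, 0.003, 0.004]
force: [-0.3, 1.4, 0.8]
finger_gap: 0.496
```

>>> {"name": "move_arm", "arguments": {"deltas": [[[0,0,-0.02,0],[0,0,-0.05,0],[0,0,-0.08,0],[0,0,-0.08,0],[0,0,-0.08,0]]]}}

```text
t: 7.48
tcp_pos: [0.4952, 0.2098, 0.1733]
tool_rot: [0.996, -0.093, 0.005, 0.003]
force: [0.1, 0.3, 0.6]
finger_gap: 0.5
```

```bash
python3 go.py .5205 -.2035 .115 5.5
```

```text
t 7.48 pos [0.4952 0.2098 0.1733] yaw -10.7 tilt 0.68 F [0.07 0.27 0.58] T [-0.07 -0.03  0.04] gap 0.500 q6 0.39
delta [0.1007 0.4011 0.0614] turn -16.2
```

>>> {"name": "move_arm", "arguments": {"deltas": [[[0.1,0.4,0,-16],[0.1,0.4,0,-16],[0.1,0.4,0,-16],[0.1,0.4,0,-16],[0.1,0.4,0,-16],[0.1,0.4,0,-16],[0.1,0.4,0,-16],[0.1,0.4,0,-16],[0.1,0.4,0,-16],[0.1,0.4,0,-16],[0.1005,0.4015,0.03,-16],[0.1005,0.4015,0.05,-16],[0.1005,0.4015,0.06,-16],[0.1005,0.4015,0.06,-16]]], "gripper": 0.6}}

```text
t: 8.65
tcp_pos: [0.5175, -0.2024, 0.1126]
tool_rot: [0.999, 0.046, 0.001, 0.001]
force: [0.3, 0.3, -0.7]
finger_gap: 0.6
```

```bash
python3 go.py .5205 -.204 .064 5.5;python3 look.py 4 boxT blockS
```

```text
t 8.65 pos [ 0.5175 -0.2024  0.1126] yaw 5.3 tilt 0.18 F [ 0.27  0.33 -0.69] T [ 0.05  0.04 -0.02] gap 0.600 q6 -0.67
delta [0.0028 0.0017 0.0486] turn -0.2
```

View pics/look4.png

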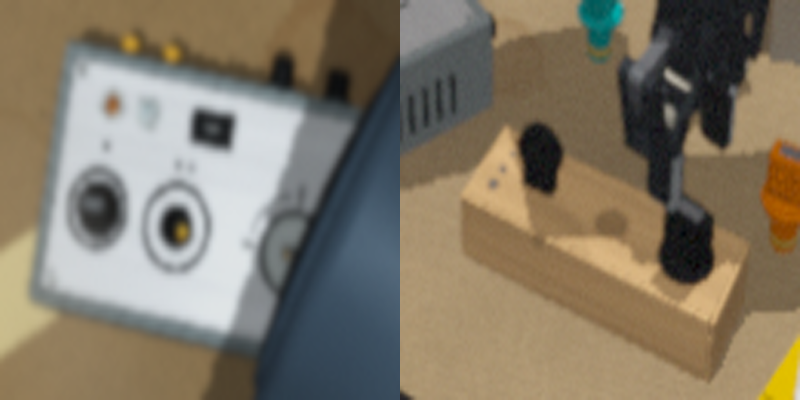

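Slim is seated: the flange fills ring 1 in the top view. The gripper is over the main carrier.

>>> {"name": "move_arm", "arguments": {"deltas": [[[0.003,0.0015,0.008,0],[0.003,0.0015,0.02,0],[0.003,0.0015,0.035,0],[0.003,0.0015,0.046,0],[0.003,0.0015,0.048,0],[0.003,0.0015,0.048,0]]]}}

```text
t: 9.25
tcp_pos: [0.5231, -0.2039, 0.0672]
tool_rot: [0.999, 0.047, 0.003, 0.003]
force: [-0.8, 0.1, 0.1]
finger_gap: 0.597
```

```bash
python3 go.py .5205 -.204 .064 5.5
```

```text
t 9.25 pos [ 0.5231 -0.2039  0.0672] yaw 5.4 tilt 0.49 F [-0.81  0.14  0.12] T [ 0.03 -0.    0.06] gap 0.597 q6 -0.66
delta [-0.0026 -0.0002  0.0032] turn -0.1
```

>>> {"name": "move_arm", "arguments": {"deltas": [[[0,0,0,0],[0,0,0,0],[0,0,0,0],[0,0,0,0],[0,0,0,0],[0,0,0,0]]], "gripper": 0, "squeeze": 50}}

```text
t: 9.75
tcp_pos: [0.5232, -0.2042, 0.068]
tool_rot: [0.999, 0.047, 0.004, 0.003]
force: [-2.1, -0.1, 6.3]
finger_gap: 0.2
```

```bash
python3 go.py .5205 -.204 .064 5.5
```

```text
t 9.75 pos [ 0.5232 -0.2042  0.068 ] yaw 5.4 tilt 0.54 F [-2.12 -0.1   6.34] T [-0.04  0.26 -0.  ] gap 0.200 q6 -0.66
delta [-0.0027 -0.0004  0.004 ] turn -0.1
```

>>> {"name": "move_arm", "arguments": {"deltas": [[[0,0,-0.02,0],[0,0,-0.05,0],[0,0,-0.08,0],[0,0,-0.11,0],[0,0,-0.11,0],[0,0,-0.11,0]]]}}

```text
t: 10.25
tcp_pos: [0.5236, -0.2042, 0.1799]
tool_rot: [0.999, 0.047, 0.006, 0.004]
force: [-0.6, 1.0, -1.4]
finger_gap: 0.197
```

```bash
python3 go.py .485 .1555 .145 -10.5
```

```text
t 10.25 pos [ 0.5236 -0.2042  0.1799] yaw 5.4 tilt 0.82 F [-0.61  1.03 -1.36] T [-0.03  0.02  0.03] gap 0.197 q6 -0.66
delta [-0.0048 -0.362   0.0315] turn 15.9
```

>>> {"name": "move_arm", "arguments": {"deltas": [[[-0.005,-0.362,0,16],[-0.005,-0.362,0,16],[-0.005,-0.362,0,16],[-0.005,-0.362,0,16],[-0.005,-0.362,0,16],[-0.005,-0.362,0,16],[-0.005,-0.362,0,16],[-0.005,-0.362,0,16],[-0.005,-0.362,0.01,16],[-0.005,-0.362,0.02,16],[-0.005,-0.362,0.03,16],[-0.005,-0.362,0.03,16],[-0.005,-0.362,0.03,16],[-0.005,-0.362,0.03,16]]]}}

```text
t: 11.42
tcp_pos: [0.4851, 0.1542, 0.1461]
tool_rot: [0.996, -0.093, 0.006, 0.004]
force: [-0.1, -0.9, -0.4]
finger_gap: 0.199
```

```bash
python3 go.py .485 .1555 .135 -10.5;python3 look.py 5 boxT boxS
```

```text
t 11.42 pos [0.4851 0.1542 0.1461] yaw -10.7 tilt 0.79 F [-0.11 -0.87 -0.44] T [ 0.05 -0.02 -0.02] gap 0.199 q6 0.29
delta [-0.0005 -0.0014  0.0111] turn -0.2
```

View pics/look5.png

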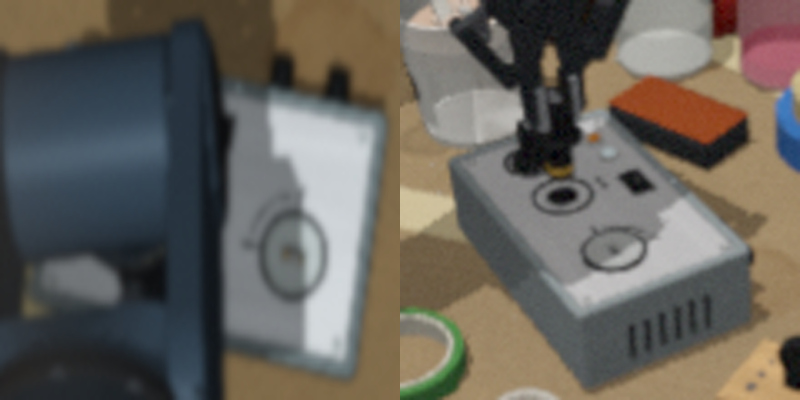

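>>> {"name": "move_arm", "arguments": {"deltas": [[[-0.0005,-0.0014,0.004,0],[-0.0005,-0.0014,0.008,0],[-0.0005,-0.0014,0.012,0],[-0.0005,-0.0014,0.015,0],[-0.0005,-0.0014,0.015,0]]]}}

```text
t: 11.93
tcp_pos: [0.4849, 0.1555, 0.131]
tool_rot: [0.996, -0.093, 0.006, 0.004]
force: [0.2, 1.2, -1.0]
finger_gap: 0.201
```

```bash
python3 go.py .485 .1555 .12 -10.5
```

```text
t 11.93 pos [0.4849 0.1555 0.131 ] yaw -10.7 tilt 0.78 F [ 0.23  1.21 -1.01] T [ 0.03 -0.01  0.04] gap 0.201 q6 0.29
delta [-0.     -0.0001  0.011 ] turn -0.2
```

>>> {"name": "move_arm", "arguments": {"deltas": [[[0,0,0.003,0],[0,0,0.006,0],[0,0,0.009,0],[0,0,0.012,0]]]}}

```text
t: 12.27
tcp_pos: [0.485, 0.1555, 0.1187]
tool_rot: [0.996, -0.093, 0.006, 0.004]
force: [-0.0, 0.3, -0.6]
finger_gap: 0.201
```

```bash
python3 go.py .485 .1555 .094 -10.5
```

```text
t 12.27 pos [0.485  0.1555 0.1187] yaw -10.7 tilt 0.78 F [-0.03  0.29 -0.62] T [ 0.06 -0.05 -0.01] gap 0.201 q6 0.29
delta [-0.0003 -0.0001  0.0247] turn -0.2
```

In the hole, no force.

>>> {"name": "move_arm", "arguments": {"deltas": [[[0,0,0.005,0],[0,0,0.01,0],[0,0,0.015,0],[0,0,0.02,0],[0,0,0.022,0],[0,0,0.024,0],[0,0,0.026,0],[0,0,0.028,0],[0,0,0.028,0]]]}}

```text
t: 13.02
tcp_pos: [0.4852, 0.1553, 0.0939]
tool_rot: [0.996, -0.093, 0.006, 0.004]
force: [-5.3, -1.4, 26.5]
finger_gap: 0.197
```

```bash
python3 go.py .485 .1555 .094 -10.5
```

```text
t 13.02 pos [0.4852 0.1553 0.0939] yaw -10.7 tilt 0.83 F [-5.33 -1.41 26.54] T [-0.2   1.22  0.  ] gap 0.197 q6 0.29
delta [-0.0002 -0.0002 -0.0001] turn -0.2
```

Seated at 0.0939 with 26 N. Releasing.

>>> {"name": "move_arm", "arguments": {"deltas": [[[0,0,-0.002,0],[0,0,-0.002,0],[0,0,-0.002,0],[0,0,-0.002,0],[0,0,-0.002,0]]], "gripper": 0.5}}

```text
t: 13.43
tcp_pos: [0.485, 0.1553, 0.0954]
tool_rot: [0.996, -0.093, 0.006, 0.004]
force: [1.3, -1.0, 0.1]
finger_gap: 0.505
```

>>> {"name": "move_arm", "arguments": {"deltas": [[[0,0,-0.02,0],[0,0,-0.05,0],[0,0,-0.08,0],[0,0,-0.08,0],[0,0,-0.08,0]]]}}

```text
t: 13.85
tcp_pos: [0.4852, 0.1561, 0.1765]
tool_rot: [0.996, -0.093, 0.008, 0.003]
force: [-0.5, -0.7, 0.3]
finger_gap: 0.5
```

```bash
python3 go.py .4872 -.097 .125 17.1
```

```text
t 13.85 pos [0.4852 0.1561 0.1765] yaw -10.7 tilt 0.95 F [-0.52 -0.68  0.33] T [ 0.01 -0.02 -0.01] gap 0.500 q6 0.29
delta [0.0482 0.248  0.0536] turn -27.8
```

>>> {"name": "move_arm", "arguments": {"deltas": [[[0.048,0.248,0,-27.8],[0.048,0.248,0,-27.8],[0.048,0.248,0,-27.8],[0.048,0.248,0,-27.8],[0.048,0.248,0,-27.8],[0.048,0.248,0,-27.8],[0.048,0.248,0,-27.8],[0.048,0.248,0.02,-27.8],[0.048,0.248,0.04,-27.8],[0.048,0.248,0.05,-27.8],[0.048,0.248,0.05,-27.8],[0.048,0.248,0.05,-27.8]]]}}

```text
t: 14.85
tcp_pos: [0.4858, -0.0965, 0.127]
tool_rot: [0.989, 0.149, 0.005, 0.004]
force: [0.8, 0.1, 0.8]
finger_gap: 0.498
```

```bash
python3 go.py .4872 -.097 .06 17.1;python3 look.py 6 boxT blockS
```

```text
t 14.85 pos [ 0.4858 -0.0965  0.127 ] yaw 17.1 tilt 0.7 F [0.78 0.1  0.77] T [-0.01 -0.01  0.  ] gap 0.498 q6 -0.72
delta [0.0007 0.0003 0.067 ] turn -0.0
```

View pics/look6.png

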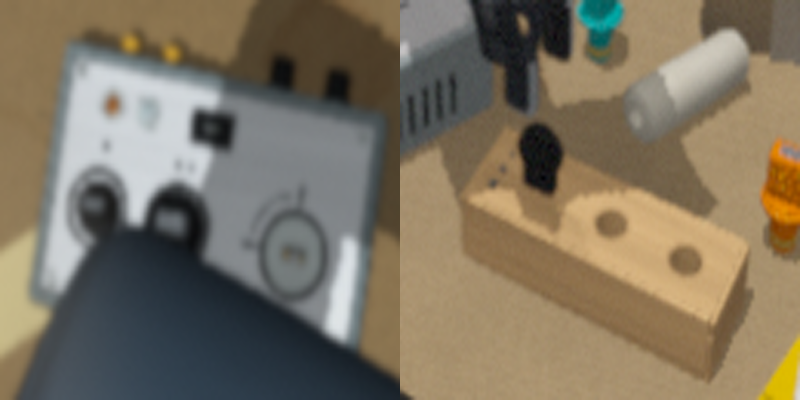

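Both carriers are seated in the top view, and the lock is still visible. The fingers are over the key.

>>> {"name": "move_arm", "arguments": {"deltas": [[[0.001,0,0.01,0],[0.001,0,0.025,0],[0.001,0,0.04,0],[0.001,0,0.055,0],[0.001,0,0.065,0],[0.001,0,0.067,0],[0.001,0,0.067,0]]]}}

```text
t: 15.53
tcp_pos: [0.4887, -0.0968, 0.0609]
tool_rot: [0.989, 0.149, 0.006, 0.005]
force: [-0.5, 0.0, -0.4]
finger_gap: 0.501
```

```bash
python3 go.py .4882 -.097 .06 17.1;python3 look.py 7 boxT blockS
```

```text
t 15.53 pos [ 0.4887 -0.0968  0.0609] yaw 17.1 tilt 0.86 F [-0.48  0.02 -0.35] T [-0.02  0.   -0.03] gap 0.501 q6 -0.72
delta [-0.0006  0.      0.0009] turn 0.0
```

View pics/look7.png

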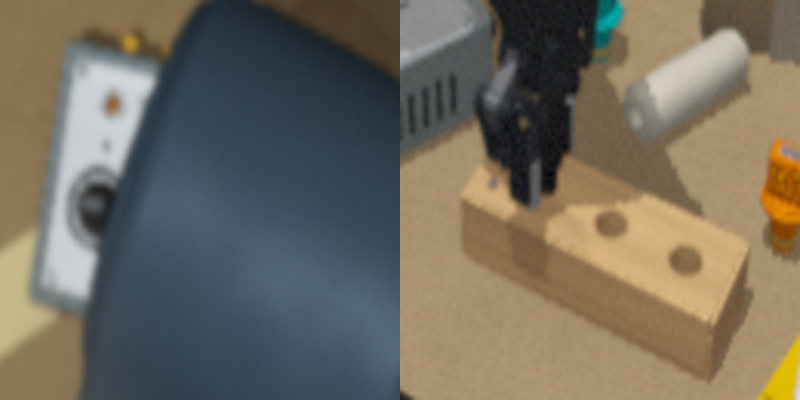

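>>> {"name": "move_arm", "arguments": {"deltas": [[[-0.0005,0,0,0],[-0.0005,0,0,0],[-0.0005,0,0,0],[-0.0005,0,0,0],[-0.0005,0,0,0],[-0.0005,0,0,0]]], "gripper": 0, "squeeze": 60}}

```text
t: 16.13
tcp_pos: [0.4893, -0.0974, 0.0626]
tool_rot: [0.989, 0.149, 0.007, 0.006]
force: [-1.0, -0.2, 6.0]
finger_gap: 0.12
```

```bash
python3 go.py .4882 -.097 .06 17.1
```

```text
t 16.13 pos [ 0.4893 -0.0974  0.0626] yaw 17.1 tilt 1.06 F [-1.03 -0.23  6.04] T [ 0.04  0.13 -0.02] gap 0.120 q6 -0.72
delta [-0.001  -0.0007  0.0026] turn 0.0
```

>>> {"name": "move_arm", "arguments": {"deltas": [[[0,0,-0.01,0],[0,0,-0.03,0],[0,0,-0.06,0],[0,0,-0.09,0],[0,0,-0.1,0],[0,0,-0.1,0]]], "squeeze": 100}}

```text
t: 16.63
tcp_pos: [0.4893, -0.0971, 0.1658]
tool_rot: [0.989, 0.149, 0.01, 0.008]
force: [0.3, 0.5, -0.3]
finger_gap: 0.113
```

```bash
python3 go.py .470 .0744 .14 -10.5
```

```text
t 16.63 pos [ 0.4893 -0.0971  0.1658] yaw 17.2 tilt 1.45 F [ 0.26  0.49 -0.3 ] T [ 0.01  0.01 -0.04] gap 0.113 q6 -0.72
delta [ 0.0316 -0.17    0.0233] turn 27.7
```

>>> {"name": "move_arm", "arguments": {"deltas": [[[0.0315,-0.17,0,27.7],[0.0315,-0.17,0,27.7],[0.0315,-0.17,0,27.7],[0.0315,-0.17,0,27.7],[0.0315,-0.17,0,27.7],[0.0315,-0.17,0.01,27.7],[0.0315,-0.17,0.018,27.7],[0.0315,-0.17,0.023,27.7],[0.0315,-0.17,0.023,27.7],[0.0315,-0.17,0.023,27.7]]]}}

```text
t: 17.47
tcp_pos: [0.4697, 0.0735, 0.1396]
tool_rot: [0.996, -0.093, 0.011, 0.005]
force: [0.8, -1.0, -0.3]
finger_gap: 0.111
```

```bash
python3 go.py .470 .0744 .13 -10.5;python3 look.py 8 boxT boxS
python3 - <<'E'
from h import *
d=load('scene8');s=manip.sense();print(s['tcp_pos'])
o=np.array([.4701,.0752]);th=np.linspace(0,2*np.pi,40)
yw=np.radians(-10.5);ux=np.array([np.cos(yw),np.sin(yw)]);uy=np.array([-ux[1],ux[0]])
b=np.array([.72,-.69])*.0025
P=[[*(o+b+ux*x+uy*y),.076] for x,y in [(-.0025,-.00675),(-.0025,.00675),(.0025,.00675),(.0025,-.00675)]]
P+=[[*(o+b+.0205*np.array([np.cos(a),np.sin(a)])),.076] for a in th]
q=proj(d,P);x,y=proj(d,[[*o,.1]])[0].astype(int)
crop(d,x-25,x+25,y-30,y+25,12,'z.png',q)
E
```

```text
t 17.47 pos [0.4697 0.0735 0.1396] yaw -10.6 tilt 1.36 F [ 0.83 -0.97 -0.27] T [ 0.01  0.02 -0.  ] gap 0.111 q6 0.12
delta [-0.0001 -0.0011  0.0096] turn -0.1
[0.47017159 0.07345368 0.14025667]
```

View pics/z.png

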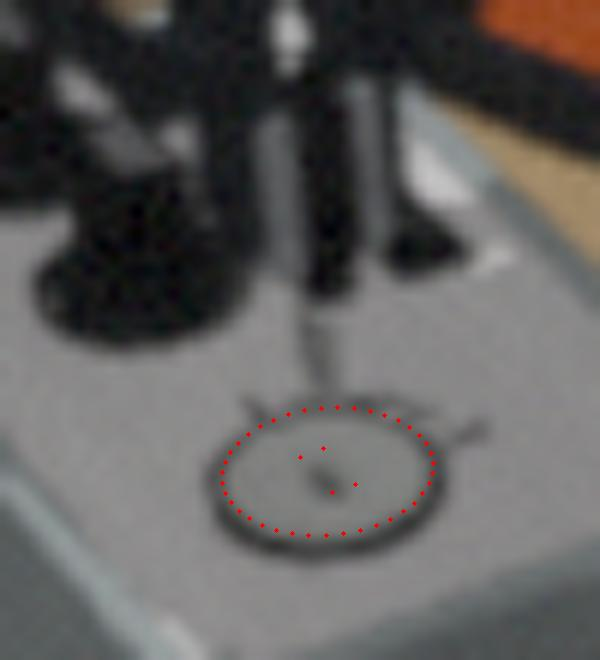

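The overlay with the bias correction fits the disc, and the blade tip at crop (322,392) is within about 1 mm of the expected (319,394). Adding the 1 mm y correction and descending.

>>> {"name": "move_arm", "arguments": {"deltas": [[[-0.0003,-0.001,0.004,0],[-0.0003,-0.001,0.008,0],[-0.0003,-0.001,0.012,0],[-0.0003,-0.001,0.015,0],[-0.0003,-0.001,0.016,0]]]}}

```text
t: 17.98
tcp_pos: [0.4701, 0.0743, 0.1236]
tool_rot: [0.996, -0.093, 0.011, 0.005]
force: [0.0, 0.3, -0.7]
finger_gap: 0.117
```

```bash
python3 go.py .470 .0744 .115 -10.5
```

```text
t 17.98 pos [0.4701 0.0743 0.1236] yaw -10.7 tilt 1.39 F [ 0.04  0.33 -0.71] T [-0.02 -0.   -0.04] gap 0.117 q6 0.13
delta [-0.0003 -0.0002  0.0086] turn -0.2
```

>>> {"name": "move_arm", "arguments": {"deltas": [[[0,0,0.002,0],[0,0,0.004,0],[0,0,0.006,0],[0,0,0.008,0]]]}}

```text
t: 18.32
tcp_pos: [0.4703, 0.0742, 0.1155]
tool_rot: [0.996, -0.093, 0.011, 0.005]
force: [-0.6, -0.0, -0.4]
finger_gap: 0.115
```

```bash
python3 go.py .470 .0744 .0926 -10.5
```

```text
t 18.32 pos [0.4703 0.0742 0.1155] yaw -10.6 tilt 1.39 F [-0.64 -0.   -0.41] T [ 0.02 -0.02  0.  ] gap 0.115 q6 0.13
delta [-0.0008 -0.0003  0.0229] turn -0.1
```

>>> {"name": "move_arm", "arguments": {"deltas": [[[0,0,0.002,0],[0,0,0.004,0],[0,0,0.006,0],[0,0,0.007,0]]]}}

```text
t: 18.65
tcp_pos: [0.4703, 0.0741, 0.1082]
tool_rot: [0.996, -0.093, 0.011, 0.005]
force: [-0.7, -0.9, 1.3]
finger_gap: 0.113
```

```bash
python3 go.py .470 .0744 .0926 -10.5
```

```text
t 18.65 pos [0.4703 0.0741 0.1082] yaw -10.6 tilt 1.38 F [-0.68 -0.94  1.3 ] T [-0.05  0.07 -0.04] gap 0.113 q6 0.13
delta [-0.0007 -0.0003  0.0156] turn -0.1
```

At the first pin. Pushing with a small wiggle.

>>> {"name": "move_arm", "arguments": {"deltas": [[[0,0,0.002,2],[0,0,0.003,-2],[0,0,0.004,2],[0,0,0.004,-2],[0,0,0.005,2],[0,0,0.005,-2],[0,0,0.005,0]]]}}

```text
t: 19.23
tcp_pos: [0.4702, 0.0735, 0.1033]
tool_rot: [0.996, -0.092, 0.011, 0.005]
force: [-1.2, -3.0, 0.2]
finger_gap: 0.116
```

```bash
python3 go.py .470 .0744 .0926 -10.5
```

```text
t 19.23 pos [0.4702 0.0735 0.1033] yaw -10.5 tilt 1.39 F [-1.19 -2.95  0.21] T [-0.53  0.16 -0.04] gap 0.116 q6 0.13
delta [-0.0006 -0.0009  0.0106] turn -0.0
```

>>> {"name": "move_arm", "arguments": {"deltas": [[[0,0,0.002,2],[0,0,0.004,-2],[0,0,0.006,2],[0,0,0.007,-2],[0,0,0.007,2],[0,0,0.007,-2],[0,0,0.007,0]]]}}

```text
t: 19.82
tcp_pos: [0.4694, 0.0737, 0.0963]
tool_rot: [0.996, -0.091, 0.01, 0.005]
force: [-0.5, -0.6, 1.7]
finger_gap: 0.115
```

```bash
python3 go.py .470 .0744 .0926 -10.5
```

```text
t 19.82 pos [0.4694 0.0737 0.0963] yaw -10.4 tilt 1.28 F [-0.49 -0.56  1.7 ] T [ 0.1  -0.   -0.01] gap 0.115 q6 0.12
delta [ 0.0004 -0.0008  0.0037] turn 0.1
```

Past both pins. Pressing home.

>>> {"name": "move_arm", "arguments": {"deltas": [[[0,0,0.002,1],[0,0,0.003,-1],[0,0,0.004,1],[0,0,0.005,0],[0,0,0.006,0],[0,0,0.006,0]]]}}

```text
t: 20.32
tcp_pos: [0.4705, 0.0736, 0.0926]
tool_rot: [0.996, -0.091, 0.011, 0.005]
force: [-3.8, 0.4, 21.7]
finger_gap: 0.112
```

```bash
python3 go.py .470 .0744 .0926 -10.5; python3 look.py 9 boxT boxS
```

```text
t 20.32 pos [0.4705 0.0736 0.0926] yaw -10.5 tilt 1.44 F [-3.78  0.36 21.67] T [-0.05  0.54 -0.06] gap 0.112 q6 0.13
delta [-0.0006 -0.0007 -0.0001] turn 0.0
```

View pics/look9.png

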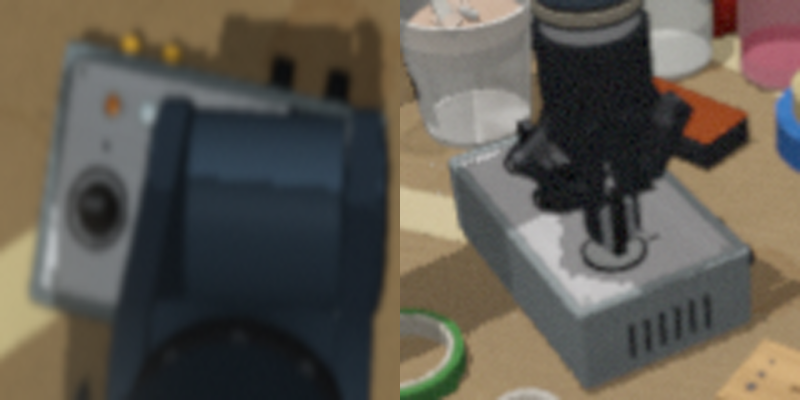

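Home at 0.0926 with 22 N. Turning clockwise (a positive turn about the downward tool z) in stages while keeping a light push.

>>> {"name": "move_arm", "arguments": {"deltas": [[[0,0,0.002,6],[0,0,0.002,12],[-0.0002,0,0.002,18],[-0.0004,0,0.002,24],[-0.0005,0,0.002,30],[-0.0006,0,0.002,36],[-0.0007,0,0.002,42],[-0.0007,0,0.002,45]]], "squeeze": 110}}

```text
t: 21.08
tcp_pos: [0.4686, 0.0746, 0.0926]
tool_rot: [0.884, -0.467, 0.012, 0.0]
force: [-5.2, 4.6, 24.5]
finger_gap: 0.111
```

```bash
python3 go.py .470 .0744 .0926 -100
```

```text
t 21.08 pos [0.4686 0.0746 0.0926] yaw -55.7 tilt 1.36 F [-5.18  4.6  24.5 ] T [0.9  1.17 0.19] gap 0.111 q6 0.91
delta [ 0.0009 -0.0011  0.    ] turn 44.3
```

>>> {"name": "move_arm", "arguments": {"deltas": [[[-0.0005,0,0.001,6],[-0.0006,0,0.001,12],[-0.0008,0,0.001,18],[-0.001,0,0.001,24],[-0.0012,0,0.001,30],[-0.0012,0,0.001,36],[-0.0012,0,0.001,42],[-0.0012,0,0.001,46],[-0.0012,0,0.001,49],[-0.0012,0,0.001,51],[-0.0012,0,0.001,51]]]}}

```text
t: 22.0
tcp_pos: [0.4679, 0.0766, 0.0928]
tool_rot: [-0.596, 0.803, -0.01, 0.006]
force: [-1.1, 5.0, 13.9]
finger_gap: 0.113
```

```bash
python3 go.py .470 .0744 .0926 -106; python3 look.py 10 boxT boxS
```

```text
t 22.00 pos [0.4679 0.0766 0.0928] yaw -106.8 tilt 1.36 F [-1.07  5.02 13.89] T [1.15 0.56 0.21] gap 0.113 q6 1.81
delta [ 0.0015 -0.0026  0.0003] turn -0.8
```

View pics/look10.png

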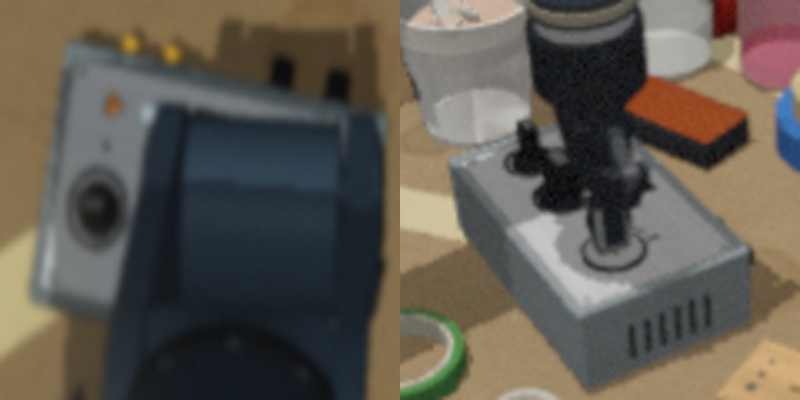

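Tool yaw is 96° from the start, past the nominal 93°. Nudging further to see whether the torque rises against the stop.

>>> {"name": "move_arm", "arguments": {"deltas": [[[-0.0003,0,0.001,2],[-0.0003,0,0.001,4],[-0.0003,0,0.001,6],[-0.0003,0,0.001,6]]]}}

```text
t: 22.43
tcp_pos: [0.468, 0.077, 0.0928]
tool_rot: [-0.554, 0.832, -0.01, 0.006]
force: [-1.5, 1.4, 12.1]
finger_gap: 0.108
```

```bash
python3 go.py .470 .0744 .0926 -106; python3 -c "
from h import *
s=manip.sense();print(s['tau'].round(2),s['q'].round(3),s['ft_torque'])"
python3 look.py 11 boxT boxS
python3 - <<'E'
from h import *
d=load('scene11');crop(d,175,230,165,215,13,'z.png')
E
```

```text
t 22.43 pos [0.468  0.077  0.0928] yaw -112.7 tilt 1.39 F [-1.48  1.42 12.07] T [0.34 0.49 0.4 ] gap 0.108 q6 1.91
delta [ 0.0017 -0.0028  0.0003] turn -6.7
[ -1.05 -31.41  -7.45   0.09  -0.8    0.58] [-0.067  0.578  1.945 -0.016  0.596  1.912] [0.33931894 0.48749275 0.40314562]
```

View pics/z.png

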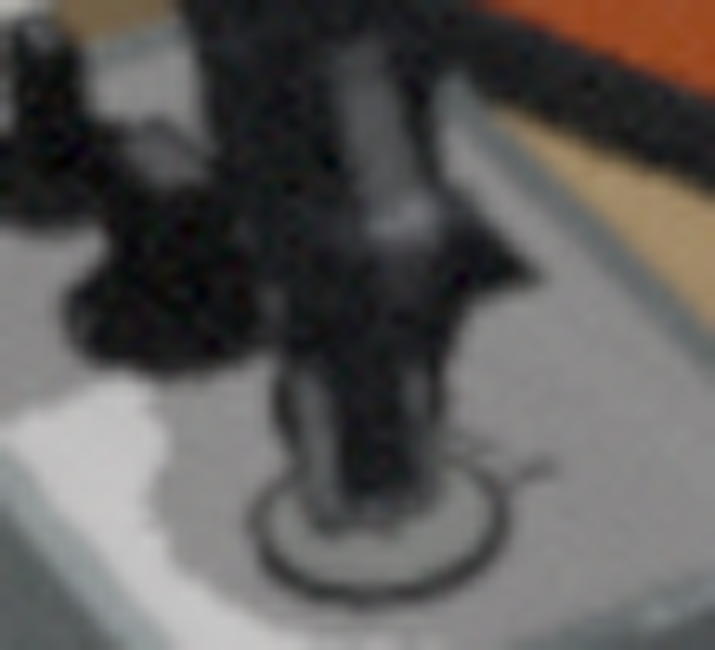

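Torque doubled from 0.21 to 0.40 Nm over 6°, well above the 0.1 Nm spring, so the key is on its stop. A short hold to check it is steady before handing in.

>>> {"name": "move_arm", "arguments": {"deltas": [[[0,0,0.001,0],[0,0,0.001,0],[0,0,0.001,0],[0,0,0.001,0],[0,0,0.001,0],[0,0,0.001,0]]]}}

```text
t: 23.03
tcp_pos: [0.468, 0.0771, 0.0928]
tool_rot: [-0.556, 0.831, -0.011, 0.006]
force: [-2.2, -0.0, 12.4]
finger_gap: 0.107
```

```bash
python3 go.py .470 .0744 .0926 -106
python3 - <<'E'
from h import *
d=snap('top','12');e=snap('scene','12');crop(d,165,275,180,262,4,'a.png');crop(e,140,260,130,250,4,'b.png')
A=cv2.resize(cv2.imread('pics/a.png'),(400,400));B=cv2.resize(cv2.imread('pics/b.png'),(400,400));cv2.imwrite('pics/look12.png',np.hstack([A,B]))
E
```

```text
t 23.03 pos [0.468  0.0771 0.0928] yaw -112.5 tilt 1.42 F [-2.22 -0.   12.42] T [0.19 0.55 0.43] gap 0.107 q6 1.91
delta [ 0.0017 -0.0029  0.0003] turn -6.5
```

View pics/look12.png

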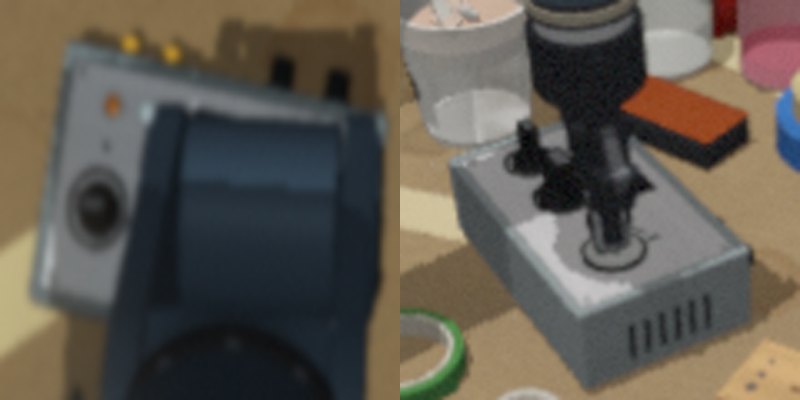

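Steady: the torque is holding at 0.43 Nm, the key is down and both carriers are seated. Handing in.

```bash
python3 -c "
from station import manip
print(manip.sign_off())"
```

```text
the job is handed in; nothing more can be done
None
```

The test box is cranked and handed in at about 23 s, with the gripper still holding the key turned.

- **Slim carrier:** fitted into the one-dot socket first. It stopped at the home height under 20 N, and I let go of it before touching the main carrier.
- **Main carrier:** fitted into the two-dot socket next. It stopped at the home height under 26 N and was released.
- **Key:** wiggled past both pins until its shoulder met the lock face under 22 N, then turned clockwise. The tool ended about 102° from its start, against a nominal 93° for the stop. Torque rose from 0.2 to 0.43 Nm and held steady there, well above the 0.1 Nm spring, so I read this as the key on its stop with the extra turn taken up in the grip.

**Checks that disagreed or stayed open**
- The scene camera read about 2.5 mm off sideways compared with the top camera and the arm. I followed the top camera.
- The tool crept to about 1.4° of tilt by the end.
- I could not see the plug's angle directly, because the arm hid the lock from above. The stop is inferred from the torque and the angle.

I left the bystanders and the look-alikes alone.

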